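Set the telescoping stone rest level with the saw table

ROBOT

A 7-joint arm with a two-finger parallel gripper is mounted at the origin on the work surface. World frame = base frame: x ahead of the robot, y to its left, z up, the work surface at z = 0. Lengths are in m, angles in rad, forces in N, time in s.
With the tool pointing down it reaches from about 0.4 to 0.875 m from the base axis. Payload 19.3 kg.
Tool frame: the origin (TCP) lies on the centre line of the jaws, within the pads' length; the fingertips stand 8 mm ahead of it and the grasp point (between the pads) lies 11 mm behind it; z points along the fingers, y is the line along which they close (so a half turn about z gives the same grasp; the last joint's range is limited). The gripper opens to 85 mm and grips with 20 to 120 N. Pads are 22 mm wide; open, the fingers measure 114 mm over their backs; the gripper's body (76 mm by 85 mm) begins 54 mm behind the grasp point. The pads swing forward as they close: fully open they stand 13 mm farther back than shut.
Start: joints at [-1.291, 0.521, -0.036, 1.599, 0.021, 1.021, -0.113], TCP at [0.214, 0.587, 0.239] pointing down, gripper open.
Joint ranges: [-2.91, 2.91], [-0.3, 2.13], [-1.5, 1.42], [0.17, 2.43], [-1.26, 4.41], [0.16, 1.93], [-2.52, 2.52]. Speed limits (rad/s): [1.89, 1.89, 2.39, 2.39, 3.01, 3.01, 3.01].

INTERFACE

Orientations are given as [roll, pitch, yaw] about the fixed x, y, z axes, in that order (R = Rz(yaw) Ry(pitch) Rx(roll)).
In Python, from workcell import status, grab_frame, camera_params, bot, search_frame, silhouettes gives the robot as it stands.
- The arm moves only by the shell command python3 -m creep 'ROWS' [FORCE]. ROWS is JSON, a list of rows, each a list of 5 numbers: the shift along the tool's x, y, z in units of 60 mm (1.0 is 60 mm), then the turn about the tool's z in units of 8 degrees (1.0 is 8 degrees), then the opening, from 0 (shut) to 1 (fully open). In form: [[x, y, z, twist, hand], ...]. A call has 1 to 5 rows; each row is the pose to reach, as a shift and turn from the pose commanded when the call began, along the tool's axes at that moment; what a row does not reach only later rows make up. A row lasts 1/8 s, in which the tool goes at most 62.5 mm and 10.7 degrees, less where a joint would pass 70% of its speed; a pose out of reach is approached as far as the arm can. A call with a gripper value outside its range is refused whole. The fingers move at their own pace and stop on an object; FORCE is the grip in N (left out, the last holds). Time passes only in rows, so rows that repeat a pose let the fingers close. It gives the time, the measured TCP pose, the force, the opening and the grip force at its end, in the units of the state.
- status.observe(): the state, without advancing time (a new reading comes with each control period).
- grab_frame(name): name is "side" or "top"; returns the picture (420x560x3 uint8, blue, green, red); there is no depth.
- camera_params(name): a dict with "K" (3x3 intrinsics, pixels), "rvec" (rotation vector, rad) and "tvec" (3), from world to camera coordinates, as OpenCV has them. Camera axes: x right, y down, z forward; pixel columns grow to the right and rows downward; lengths in m; the calibration is good to about 2 mm. A picture is of the moment at which its call begins. camera_params takes no time and is no camera call.
- bot.job_done(): hands the job in; it is judged then, once.
Trained networks look in the newest picture that a camera, given by its name, has taken for a name from the list of things; names that differ only in an ending like _2 or _b are one class to them, and where a whole thing is asked for, a point or a joint stands for the part that bears it (a point fixed in the world has none). Each returns a list of dicts, best first, with "p" (0 to 1); they miss things now and then, are a little off and sometimes report something else, mostly with a low value. They report only what shows in the picture. A call takes as long as a camera call.
- search_frame(camera, name): "extent" ([left, top, right, bottom] as shares, 0 to 1, of the picture: columns of its width, rows of its height, round what is visible of it).
- silhouettes(camera, name): "mask" (420x560 bool, what is visible of it) and "extent" ([left, top, right, bottom] as shares, 0 to 1, of the picture: columns of its width, rows of its height, round what is visible of it).
The state is a dict: "clock": time; "qpos": joint angles; "qd": joint speeds; "joint_efforts": joint torques, N m; "position": TCP position; "tool_rot": TCP orientation; "force": force on the tool from outside, world axes, zero at the start; "moment": the same for the moment, N m; "grip_width": finger opening in m; "finger_force": force on a finger pad.
Only numpy, scipy, OpenCV 4.12 (cv2) and the standard library are available. Lean on these libraries where they do the work, as an engineer would, in place of code of your own. Each camera call takes 0.05 s, during which the arm holds its last target. There are 200 camera calls.

TASK

Raise the telescoping stone rest with the straight flat bar head so that the top of the bar is level with the saw table, ready to carry a slab. Its head is twist-locked: first, with the rest still down, turn the bar anticlockwise (seen from above) until it nearly reaches its stop; then pull it straight up to the height of the saw table, and there turn it back clockwise until the bar lies along its base plate again, locked, and let go.

Things in the scene. Friction and masses are not known exactly. Their poses are not given: they have to be found in the camera images.
- rest: Fixed part of the stone rest to set: dark upright 44 mm sleeve, with a 50 mm black collar whose upper face is 140 mm above the bench, on a grey base plate 110 x 70 x 12 mm, long side along x, bolted down. Origin: centre of the plate's underside, on the twist axis. Two look-alikes up to 215 mm high stand 0.13 m or more away: one has a curved fork for a head, one a round pad; not to be used.
- rest_top (a point): Middle of the top face of this rest's head, a plain aluminium bar 70 mm long (x), 16 mm thick (y) and 36 mm high, reaching from this point 36 mm down; z up. On the twist axis; rises and turns with the head. Fully down it is 201 mm above the bench. Pinch the bar across its 16 mm thickness. Below it a bare steel stem, 18 mm in diameter, runs into the sleeve.
- rest_slide (a joint): How far the stem is out of the sleeve (m): 0 fully down, 0.1 fully out, growing upward. Starts near 0 and locked. Unlocked, it moves with about 2 N of friction and stays where it is left (a soft spring carries its weight); locked, it holds against some 20 to 35 N: do not force it.
- rest_twist (a joint): Turn of the bar (rad), growing anticlockwise seen from above; stops at 0 and 1.4. Near 0 the bar lies along the base plate's long side and a cam locks the stem; above about 0.85 it slides freely. Turning in the locked part takes up to 0.3 N m: grip firmly, 40 N or more. It stays where it is left. One grasp does the whole job.
- saw_top (a point): Point on the flat upper face of the saw table, the aluminium plate 260 x 220 x 12 mm on top of the red trim saw to the robot's right; z up. Its height is the one to match, 40 to 85 mm above the bar top's lowest position. The saw is fixed; the blade guard on it stands up to 85 mm above this face.

How it is judged:
By the outcome, as a careful person would: the job done as asked, in the order asked, and still so for the second after the job is handed in, with the robot touching nothing.
It also fails if it takes over 38 s, if anything falls off the work surface, if the arm or the gripper's body presses on something with over 40 N, if the wrist force passes 120 N, or if a joint passes its speed limit or range.

## Working session

There is one attempt and no reset: what is moved stays moved. The work goes in short steps, Python scripts to look and compute and a shell command to move; the robot and the scene stay as the last step left them, time stands still between calls to the robot, and variables do not carry over. Pictures are saved under pics/ and viewed, at most 10 in all, crops included, and the job is handed in when it is done.

```bash
mkdir -p pics
python3 - <<'E'
from workcell import status, grab_frame, camera_params, bot, search_frame, silhouettes
import cv2, numpy as np
s=status.observe(); print(s['clock'],s['position'],s['tool_rot'],s['grip_width'])
for c in ("side","top"):
    im=grab_frame(c); cv2.imwrite(f"pics/{c}0.png",im)
    p=camera_params(c); R=cv2.Rodrigues(np.array(p['rvec']))[0]; print(c,(-R.T@np.array(p['tvec']).ravel()).round(3),R[2].round(2),p['K'][0][0])
    for n in("rest","rest_top","saw_top"):
        try: print(n,[(round(d['p'],2),(np.array(d['extent'])*[560,420,560,420]).round(1).tolist()) for d in silhouettes(c,n)])
        except Exception as e: print(n,e)
E
```

```text
0.0 [0.21412031 0.58684884 0.23873659] [-3.14047855e+00  7.43862624e-05  2.79177735e+00] 0.08545143292744488
side [ 1.054 -1.104  0.9  ] [-0.39  0.75 -0.54] 486.0481621307975
rest []
rest_top []
saw_top [(0.95, [155.7, 244.6, 322.9, 359.8])]
top [ 0.406 -0.125  1.364] [ 0.13 -0.   -0.99] 453.39650703862804
rest [(0.63, [199.3, 187.4, 231.0, 232.3])]
rest_top [(0.67, [381.2, 105.4, 477.8, 219.0]), (0.65, [199.6, 187.6, 212.0, 215.7])]
saw_top [(0.61, [378.5, 106.0, 478.6, 223.8]), (0.57, [198.5, 186.2, 227.7, 235.0])]
```

View pics/side0.png

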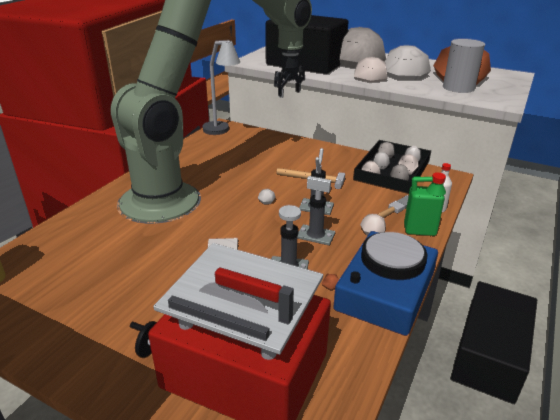

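View pics/top0.png

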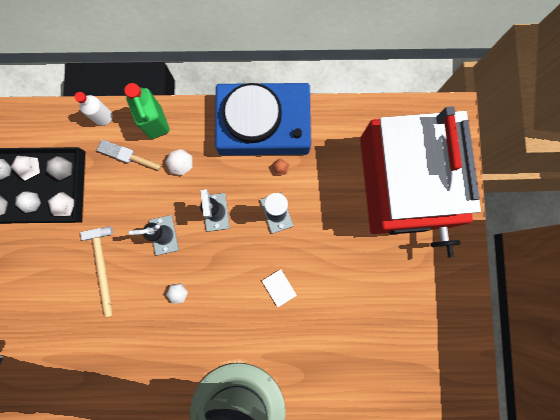

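The side view shows the flat bar head at about (319,183), with the fork behind it and the pad in front. In the top view the bar rest is the middle one, at about (207,205). I'll zoom in on both.

Run:
```python
import cv2,numpy as np
a=cv2.imread('pics/side0.png')[140:250,270:350]; b=cv2.imread('pics/top0.png')[180:245,185:245]
a=cv2.resize(a,(400,550),interpolation=cv2.INTER_CUBIC); b=cv2.resize(b,(400,433),interpolation=cv2.INTER_CUBIC)
o=np.zeros((550,800,3),np.uint8); o[:,:400]=a;o[:433,400:]=b
cv2.imwrite('pics/crop.png',o)
```

```text
(no output)
```

View pics/crop.png

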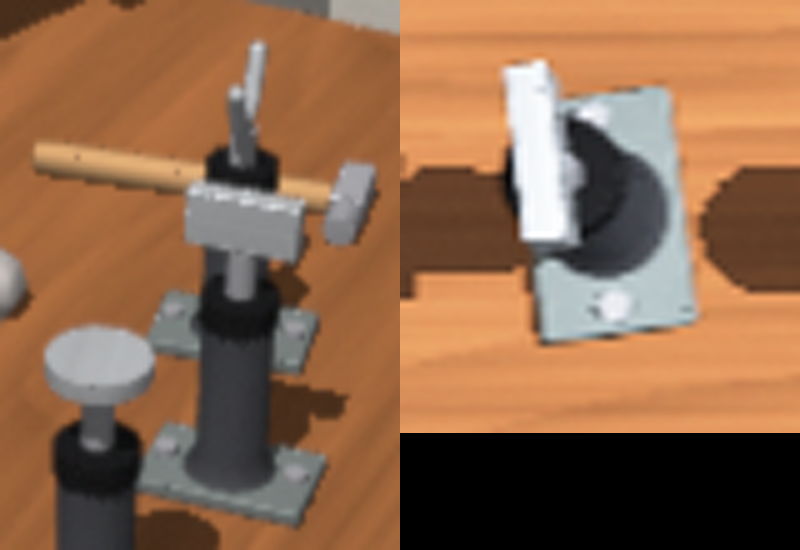

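The middle rest has the flat bar. Next I'll crop the saw corners.

Run:
```python
import cv2,numpy as np
a=cv2.imread('pics/side0.png')[240:350,145:335]; b=cv2.imread('pics/top0.png')[95:235,355:495]
a=cv2.resize(a,None,fx=4,fy=4,interpolation=cv2.INTER_CUBIC); b=cv2.resize(b,None,fx=4,fy=4,interpolation=cv2.INTER_CUBIC)
cv2.imwrite('pics/sawside.png',a);cv2.imwrite('pics/sawtop.png',b)
```

```text
(no output)
```

View pics/sawside.png

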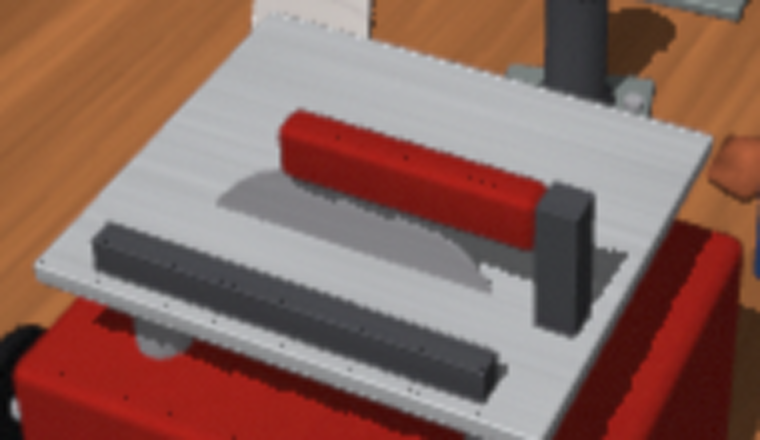

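View pics/sawtop.png

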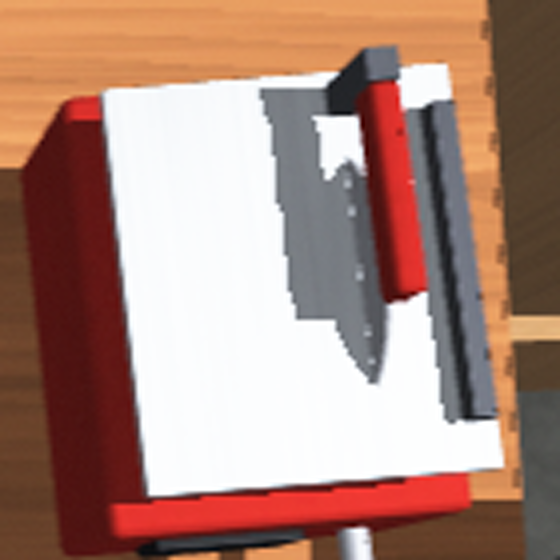

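Saw table corners in the crops are as follows.
- **Top crop:** A(102,91), B(450,64), C(503,467), D(149,497).
- **Side crop:** A(712,136), C(38,264), D(264,21). B is cut off.

```bash
cat > h.py <<'E'
import cv2,numpy as np
from scipy.optimize import least_squares
from workcell import camera_params
P={c:camera_params(c) for c in("side","top")}
def proj(c,X): return cv2.projectPoints(np.atleast_2d(np.array(X,float)),np.array(P[c]['rvec'],float),np.array(P[c]['tvec'],float),np.array(P[c]['K'],float),None)[0][:,0]
def ray(c,px,z):
    K=np.array(P[c]['K']);R=cv2.Rodrigues(np.array(P[c]['rvec'],float))[0];t=np.array(P[c]['tvec'],float).ravel()
    d=R.T@np.linalg.inv(K)@[px[0],px[1],1];o=-R.T@t
    return (o+d*(z-o[2])/d[2]).round(4)
def rect(p,L,W): # x,y,z,yaw -> A(+,+) B(+,-) C(-,-) D(-,+)
    c,s=np.cos(p[3]),np.sin(p[3]); q=np.array([[1,1],[1,-1],[-1,-1],[-1,1]])*[L/2,W/2]
    return np.c_[q@np.array([[c,s],[-s,c]])+p[:2],np.full(4,p[2])]
def fit(obs,L,W,p0):
    f=lambda p:np.concatenate([(proj(c,rect(p,L,W)[i])-uv)[0] for c,i,uv in obs])
    r=least_squares(f,p0,loss='soft_l1');return r.x,f(r.x).reshape(-1,2).round(1)
E
python3 - <<'E'
from h import *
def cr(pts,s,o): return [(np.array(p)+.5)/s-.5+o for p in pts]
T=cr([(102,91),(450,64),(503,467),(149,497)],4,[355,95]);S=cr([(712,136),(38,264),(264,21)],4,[145,240])
obs=[('top',i,T[i]) for i in range(4)]+[('side',i,u) for i,u in zip((0,2,3),S)]
print('saw',*fit(obs,.26,.22,[.5,-.45,.26,0]))
print('side only',fit(obs[4:],.26,.22,[.5,-.45,.26,0])[0],'top only',fit(obs[:4],.26,.22,[.5,-.45,.26,0])[0])
T=cr([(104,70),(145,65),(163,243),(122,240)],6.667,[185,180]);S=cr([(305,203),(303,228),(187,207),(193,183)],5,[270,140])
# side: +x is right; back edge = +y
obs=[('top',0,T[0]),('top',1,T[1]),('top',2,T[2]),('top',3,T[3]),('side',0,S[0]),('side',1,S[1]),('side',2,S[2]),('side',3,S[3])]
print('bar',*fit(obs,.07,.016,[.5,0.05,.2,0]))
print('top ray',ray('top',np.mean(T,0),.201),'side ray',ray('side',np.mean(S,0),.201))
Pl=cr([(268,88),(295,322),(145,342)],6.667,[185,180])
print('plate',fit([('top',i,u) for i,u in zip((1,2,3),Pl)],.11,.07,[.5,.05,.012,0]))
print([ray('top',u,.012) for u in Pl])
E
```

```text
saw [ 0.65775202 -0.5020696   0.2563451   0.07129113] [[-0.2 -0.5]
 [-1.  -0.5]
 [ 0.1  0.1]
 [-0.2 -0.1]
 [-0.6  0.3]
 [-2.7  0.7]
 [ 0.7 -2.2]]
side only [ 0.65542212 -0.49378984  0.24873568  0.08462645] top only [ 0.65755846 -0.50347435  0.25418811  0.06886765]
bar [0.57458263 0.06872259 0.19739302 0.11579362] [[-0.2 -0.6]
 [-0.3 -0.7]
 [-0.2 -0.9]
 [-0.1  0.3]
 [-0.2  1.7]
 [-1.3 -0.8]
 [-0.8 -1. ]
 [-0.3  1.4]]
top ray [0.5727 0.0676 0.201 ] side ray [0.5781 0.0655 0.201 ]
plate (array([ 0.57678741,  0.07091344, -0.02562175,  0.12142179]), array([[-0. ,  0. ],
       [ 0.1, -0. ],
       [-0.1, -0. ]]))
[array([0.6295, 0.0382, 0.012 ]), array([0.5231, 0.0256, 0.012 ]), array([0.5149, 0.0927, 0.012 ])]
```

```bash
cat >> h.py <<'E'
def edgepts(im,a,b,n=25,r=5,lo=.08,hi=.92):
    g=cv2.GaussianBlur(im,(0,0),.8).astype(np.float32); d=(b-a)/np.linalg.norm(b-a); nn=np.array([-d[1],d[0]]); t=np.arange(-r,r+.01,.25); out=[]
    for f in np.linspace(lo,hi,n):
        q=(a+(b-a)*f)+t[:,None]*nn
        v=cv2.remap(g,q[:,0].astype(np.float32)[None],q[:,1].astype(np.float32)[None],cv2.INTER_LINEAR)[0]
        m=np.abs(np.gradient(v,axis=0)).sum(1); k=m.argmax()
        if m[k]>3 and 2<k<len(t)-3: out.append(q[k])
    return np.array(out)
E
cat > v.py <<'E'
from h import *
I={c:cv2.imread(f'pics/{c}0.png') for c in P}
p=np.array([.6577,-.502,.2563,.0713])
E_=[('top',0,1,.05,.6),('top',1,2,.3,.95),('top',2,3,.05,.95),('top',3,0,.05,.95),('side',3,0,.05,.95),('side',2,3,.05,.95),('side',0,1,.05,.9)]
def off(c,X,dt): 
    return cv2.projectPoints(X,np.array(P[c]['rvec'],float),np.array(P[c]['tvec'],float).ravel()+dt,np.array(P[c]['K'],float),None)[0][:,0]
def run(cams,p,free=True):
    for it in range(4):
        data=[]
        for c,i,j,lo,hi in E_:
            if c in cams:
                uv=proj(c,rect(p,.26,.22)); data.append((c,i,j,edgepts(I[c],uv[i],uv[j],r=6 if it==0 else 4,lo=lo,hi=hi)))
        def f(p):
            r=[]
            for c,i,j,q in data:
                uv=proj(c,rect(p,.26,.22)); d=uv[j]-uv[i]; d/=np.linalg.norm(d)
                r.append((q-uv[i])@np.array([-d[1],d[0]]))
            return np.concatenate(r)
        p=least_squares(f,p,loss='soft_l1',f_scale=.5).x
    print(cams,p.round(4))
    for c,i,j,q in data:
        uv=proj(c,rect(p,.26,.22)); d=uv[j]-uv[i]; d/=np.linalg.norm(d); e=(q-uv[i])@np.array([-d[1],d[0]]); print('  ',c,i,j,len(q),np.median(e).round(2),e.std().round(2))
run(('side','top'),p);run(('top',),p);run(('side',),p)
E
python3 v.py
```

```text
('side', 'top') [ 0.6585 -0.5015  0.2566  0.0746]
   top 0 1 20 0.55 0.88
   top 1 2 17 -0.48 0.4
   top 2 3 25 -0.3 0.34
   top 3 0 25 -0.03 0.24
   side 3 0 23 -0.3 0.47
   side 2 3 25 0.23 0.44
   side 0 1 24 -0.25 0.24
('top',) [ 0.6572 -0.502   0.2571  0.0733]
   top 0 1 24 0.18 1.27
   top 1 2 21 -0.33 0.27
   top 2 3 25 0.24 0.28
   top 3 0 25 -0.26 0.22
('side',) [ 0.6592 -0.5001  0.2569  0.0713]
   side 3 0 25 0.01 0.62
   side 2 3 25 0.02 0.5
   side 0 1 25 0.02 0.16
```

Both cameras put the saw table at z ≈ 0.257, so the lift is about 56 mm. The bar is at about (0.575, 0.068) with yaw 0.115. I'll move over at z 0.30.

```bash
cat > g.py <<'E'
import sys,numpy as np
from workcell import status
s=status.observe();p=np.array(s['position']);y=s['tool_rot'][2]
print('t',s['clock'],p.round(4),np.round(s['tool_rot'],3),'q',np.round(s['qpos'],2),'w',round(s['grip_width'],4),'F',np.round(s['force'],1),'M',np.round(s['moment'],2),'ff',s['finger_force'])
if len(sys.argv)>1:
    t=np.array(eval(sys.argv[1]));d=t[:3]-p
    print('units',(np.array([d[0]*np.cos(y)+d[1]*np.sin(y),d[0]*np.sin(y)-d[1]*np.cos(y),-d[2]])/.06).round(3),'turn',round(-np.degrees((t[3]-y+np.pi)%(2*np.pi)-np.pi)/8,2))
E
python3 -m creep '[[0,0,-1,1,1],[-0.8,-0.55,-1,2.2,1],[-1.6,-1.1,-1,3.4,1],[-2.4,-1.65,-1,4.6,1],[-3.2,-2.2,-1,5.8,1]]'; python3 g.py '[.5745,.068,.30,.115]'
```

```text
clock: 1.02
position: [0.3502, 0.3957, 0.2995]
tool_rot: [3.141, -0.0, 1.976]
force: [0.2, -0.1, -0.0]
grip_width: 0.0856
finger_force: 0.0
t 1.025 [0.3502 0.3957 0.2995] [ 3.141 -0.     1.976] q [-1.12  0.31  0.2   1.79 -0.07  1.05 -0.48] w 0.0856 F [ 0.2 -0.1 -0. ] M [ 0.03 -0.04  0.04] ff 0.0
units [-6.493  1.28  -0.008] turn 13.33
```

```bash
python3 -m creep '[[-0.9,0.18,0,1.2,1],[-1.8,0.36,0,2.4,1],[-2.7,0.54,0,3.6,1],[-3.6,0.71,0,4.8,1],[-4.5,0.89,0,6,1]]'; python3 g.py '[.5745,.068,.30,.115]'
```

```text
clock: 1.65
position: [0.507, 0.1697, 0.2996]
tool_rot: [3.141, -0.001, 1.139]
force: [0.4, -0.2, 0.5]
grip_width: 0.0856
finger_force: 0.0
t 1.65 [0.507  0.1697 0.2996] [ 3.141e+00 -1.000e-03  1.139e+00] q [-0.8   0.34  0.48  1.78 -0.18  1.06 -0.69] w 0.0856 F [ 0.4 -0.2  0.5] M [0.   0.01 0.04] ff 0.0
units [-1.068  1.731 -0.007] turn 7.33
```

```bash
python3 -m creep '[[-0.27,0.43,0,1.2,1],[-0.54,0.87,0,2.4,1],[-0.8,1.3,0,3.6,1],[-1.07,1.73,0,4.8,1],[-1.07,1.73,0,6,1]]'; python3 -m creep '[[0,0,0,1.33,1],[0,0,0,1.33,1]]'; python3 g.py '[.5745,.068,.30,.115]'
python3 - <<'E'
from workcell import *
import cv2
cv2.imwrite('pics/side1.png',cv2.resize(grab_frame('side')[100:260,230:400],None,fx=3,fy=3,interpolation=cv2.INTER_CUBIC))
E
```

```text
clock: 2.28
position: [0.5749, 0.0674, 0.2994]
tool_rot: [3.141, -0.0, 0.298]
force: [0.4, 0.7, 0.6]
grip_width: 0.0854
finger_force: 0.0
clock: 2.52
position: [0.5741, 0.0699, 0.2991]
tool_rot: [3.141, 0.0, 0.122]
force: [0.3, 0.7, -0.1]
grip_width: 0.0855
finger_force: 0.0
t 2.525 [0.5741 0.0699 0.2991] [3.141 0.    0.122] q [-0.73  0.48  0.74  1.68 -0.35  1.12 -1.34] w 0.0855 F [ 0.3  0.7 -0.1] M [ 0.02  0.04 -0.04] ff 0.0
units [ 0.003  0.033 -0.014] turn 0.05
```

View pics/side1.png

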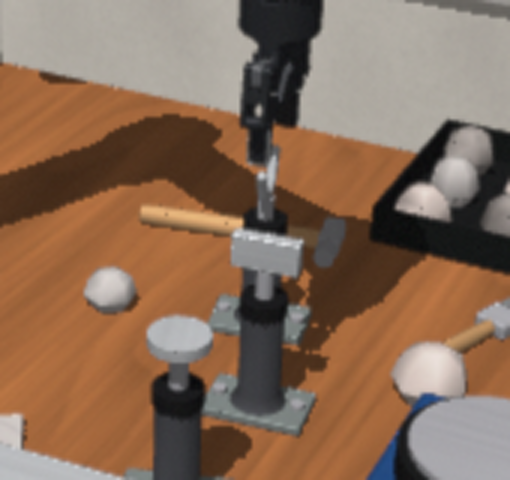

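The gripper is above the bar at crop (268,110), lined up with the head at (268,250). I'll descend now.

```bash
python3 -m creep '[[0,0.03,0.6,0,1],[0,0.03,1.2,0,1],[0,0.03,1.8,0,1],[0,0.03,2.1,0,1],[0,0.03,2.1,0,1]]'; python3 -m creep '[[0,0,0,0,0.28],[0,0,0,0,0.28],[0,0,0,0,0.28],[0,0,0,0,0.28],[0,0,0,0,0.28]]' 20; python3 g.py '[.5745,.068,.172,.115]'
```

```text
clock: 3.2
position: [0.5741, 0.0679, 0.173]
tool_rot: [3.141, 0.001, 0.122]
force: [-0.1, -0.1, 0.2]
grip_width: 0.0852
finger_force: 0.0
clock: 3.82
position: [0.5744, 0.068, 0.1734]
tool_rot: [-3.142, -0.0, 0.121]
force: [0.6, -0.2, 0.3]
grip_width: 0.0236
finger_force: 0.0
t 3.825 [0.5744 0.068  0.1734] [-3.142 -0.     0.121] q [-0.66  0.62  0.64  1.81 -0.47  0.87 -1.24] w 0.0236 F [ 0.6 -0.2  0.3] M [-0.   -0.03 -0.01] ff 0.0
units [0.002 0.    0.023] turn 0.04
```

```bash
python3 -m creep '[[0,0,0,0,0.05],[0,0,0,0,0.05],[0,0,0,0,0.05]]' 20; python3 g.py; python3 -m creep '[[0,0,0,0,0],[0,0,0,0,0],[0,0,0,0,0]]' 70; python3 g.py
python3 - <<'E'
from workcell import *
import cv2
cv2.imwrite('pics/side2.png',cv2.resize(grab_frame('side')[100:260,230:400],None,fx=3,fy=3,interpolation=cv2.INTER_CUBIC))
E
```

```text
clock: 4.2
position: [0.5746, 0.0665, 0.1736]
tool_rot: [3.14, -0.001, 0.12]
force: [0.6, -7.2, 3.5]
grip_width: 0.0163
finger_force: 19.6
t 4.2 [0.5746 0.0665 0.1736] [ 3.14e+00 -1.00e-03  1.20e-01] q [-0.65  0.62  0.64  1.81 -0.47  0.87 -1.24] w 0.0163 F [ 0.6 -7.2  3.5] M [-1.66 -0.05 -0.04] ff 19.558680653572083
clock: 4.58
position: [0.5746, 0.0665, 0.1736]
tool_rot: [3.14, -0.001, 0.12]
force: [0.8, -6.2, 4.5]
grip_width: 0.0155
finger_force: 68.3
t 4.575 [0.5746 0.0665 0.1736] [ 3.14e+00 -1.00e-03  1.20e-01] q [-0.65  0.62  0.64  1.81 -0.47  0.87 -1.24] w 0.0155 F [ 0.8 -6.2  4.5] M [-1.62  0.02  0.17] ff 68.34660708904266
```

View pics/side2.png

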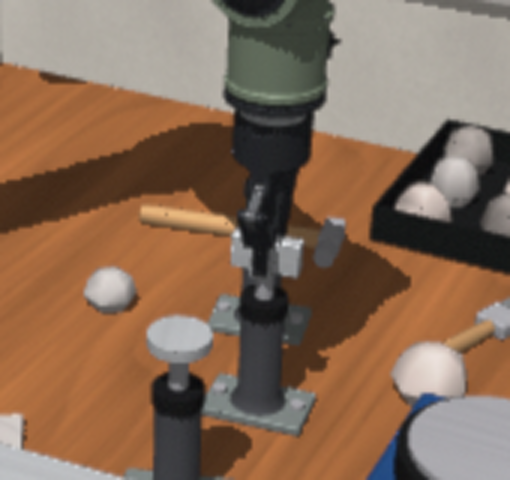

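The grip is firm and centred on the bar. Next I'll ease the small y preload and start turning anticlockwise.

```bash
python3 -m creep '[[0,0.025,0,0,0],[0,0.025,0,-0.6,0],[0,0.025,0,-1.2,0],[0,0.025,0,-1.8,0],[0,0.025,0,-2.4,0]]' 80; python3 g.py
```

```text
clock: 5.25
position: [0.5748, 0.0658, 0.1736]
tool_rot: [3.141, -0.0, 0.458]
force: [0.4, -2.8, 3.9]
grip_width: 0.0155
finger_force: 77.9
t 5.25 [0.5748 0.0658 0.1736] [ 3.141 -0.     0.458] q [-0.59  0.59  0.55  1.81 -0.4   0.85 -0.97] w 0.0155 F [ 0.4 -2.8  3.9] M [-0.54  0.1  -0.13] ff 77.92901337146759
```

```bash
python3 -m creep '[[0,0,0,-0.7,0],[0,0,0,-1.4,0],[0,0,0,-2.1,0],[0,0,0,-2.8,0],[0,0,0,-3.5,0]]'; python3 g.py; python3 -m creep '[[0,0,0,-0.7,0],[0,0,0,-1.4,0],[0,0,0,-2.1,0],[0,0,0,-2.8,0],[0,0,0,-2.8,0]]'; python3 g.py "[.5748,.0658,.1736,1.43]"
```

```text
clock: 5.88
position: [0.575, 0.0654, 0.1736]
tool_rot: [3.14, 0.0, 0.947]
force: [2.4, -5.6, 1.0]
grip_width: 0.015
finger_force: 77.9
t 5.875 [0.575  0.0654 0.1736] [3.14  0.    0.947] q [-0.51  0.56  0.42  1.8  -0.29  0.83 -0.57] w 0.015 F [ 2.4 -5.6  1. ] M [-1.19 -0.47 -0.04] ff 77.88949906826019
clock: 6.5
position: [0.5753, 0.0652, 0.1736]
tool_rot: [3.14, 0.001, 1.336]
force: [3.5, -5.5, 1.0]
grip_width: 0.0148
finger_force: 78.0
t 6.5 [0.5753 0.0652 0.1736] [3.140e+00 1.000e-03 1.336e+00] q [-0.43  0.55  0.31  1.8  -0.22  0.82 -0.25] w 0.0148 F [ 3.5 -5.5  1. ] M [-1.28 -0.92  0.01] ff 77.98090696334839
units [ 0.008 -0.011 -0.   ] turn -0.67
```

```bash
python3 -m creep '[[-0.017,0.016,0,-0.3,0],[-0.017,0.016,0,-0.6,0],[-0.017,0.016,0,-0.6,0]]'; python3 g.py
```

```text
clock: 6.88
position: [0.5755, 0.065, 0.1735]
tool_rot: [3.141, 0.0, 1.42]
force: [3.4, -3.1, 1.9]
grip_width: 0.0146
finger_force: 78.4
t 6.875 [0.5755 0.065  0.1735] [3.141 0.    1.42 ] q [-0.42  0.55  0.29  1.8  -0.2   0.82 -0.18] w 0.0146 F [ 3.4 -3.1  1.9] M [-0.85 -0.88 -0.02] ff 78.37525337934494
```

```bash
python3 -m creep '[[0,0,-0.05,0,0],[0,0,-0.1,0,0],[0,0,-0.2,0,0],[0,0,-0.3,0,0],[0,0,-0.3,0,0]]'; python3 g.py
```

```text
clock: 7.5
position: [0.5756, 0.065, 0.1917]
tool_rot: [3.141, 0.0, 1.419]
force: [4.9, -4.3, 0.9]
grip_width: 0.015
finger_force: 78.7
t 7.5 [0.5756 0.065  0.1917] [3.141 0.    1.419] q [-0.42  0.52  0.3   1.78 -0.19  0.86 -0.19] w 0.015 F [ 4.9 -4.3  0.9] M [-0.92 -0.92  0.  ] ff 78.65374445915222
```

```bash
python3 -m creep '[[0,0,-0.15,0,0],[0,0,-0.3,0,0],[0,0,-0.45,0,0],[0,0,-0.63,0,0],[0,0,-0.63,0,0]]'; python3 g.py "[.5755,.065,.2293,1.42]"
python3 - <<'E'
from workcell import *
import cv2,numpy as np
a=grab_frame('side');b=grab_frame('top');cv2.imwrite('pics/side3f.png',a);cv2.imwrite('pics/top3f.png',b)
a=cv2.resize(a[120:250,270:370],(400,520),interpolation=cv2.INTER_CUBIC);b=cv2.resize(b[165:245,180:240],(390,520),interpolation=cv2.INTER_CUBIC)
cv2.imwrite('pics/c3.png',np.hstack([a,b]))
E
```

```text
clock: 8.12
position: [0.5755, 0.0651, 0.2296]
tool_rot: [3.141, 0.0, 1.419]
force: [3.8, -4.1, 1.5]
grip_width: 0.0151
finger_force: 78.8
t 8.125 [0.5755 0.0651 0.2296] [3.141 0.    1.419] q [-0.44  0.48  0.31  1.75 -0.17  0.94 -0.21] w 0.0151 F [ 3.8 -4.1  1.5] M [-0.96 -0.92  0.  ] ff 78.84597927331924
units [-0.001  0.     0.006] turn -0.01
```

View pics/c3.png

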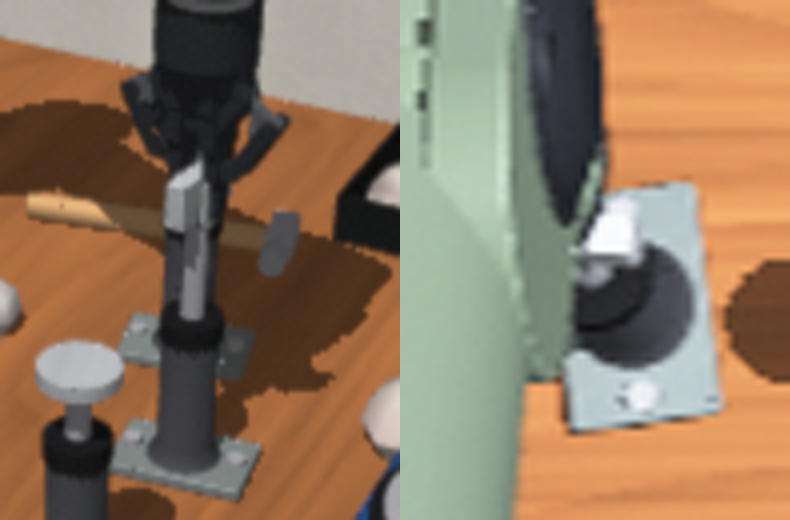

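The bar is now across its base plate and raised, with the stem showing at about (195,270) in the crop. I'll compare the predicted corners with the picture to check the height.

Run:
```python
from h import *
# initial, constrained z=.201
S=[(np.array(p)+.5)/5-.5+[270,140] for p in [(305,203),(303,228),(187,207),(193,183)]]
uv=proj('side',rect([.5755,.065,.201,.118],.07,.016)); print('init resid obs-pred',(np.array(S)-uv).round(1).tolist(), (np.array(S)-uv).mean(0).round(2))
for z in(.2518,.2568,.2618):
    r=rect([.5755,.065,z,1.418],.07,.016); b=r.copy();b[:,2]-=.036
    print(z,[((proj('side',q)-[270,120]+.5)*4-.5).round(0).tolist() for q in(r,b)])
a=cv2.imread('pics/side3f.png')[152:182,302:332]
cv2.imwrite('pics/z.png',cv2.resize(a,(600,600),interpolation=cv2.INTER_CUBIC))
print('zoomed =(crop4-[128,128])*5')
```

```text
init resid obs-pred [[0.3, -1.3], [1.4, 1.3], [1.0, 1.4], [0.5, -1.0]] [0.79 0.11]
0.2518 [[[214.0, 162.0], [233.0, 168.0], [181.0, 203.0], [162.0, 197.0]], [[211.0, 205.0], [230.0, 211.0], [178.0, 248.0], [160.0, 241.0]]]
0.2568 [[[214.0, 156.0], [233.0, 162.0], [181.0, 197.0], [162.0, 191.0]], [[212.0, 199.0], [230.0, 205.0], [179.0, 242.0], [160.0, 235.0]]]
0.2618 [[[215.0, 150.0], [233.0, 156.0], [181.0, 191.0], [162.0, 184.0]], [[212.0, 193.0], [230.0, 199.0], [179.0, 235.0], [160.0, 229.0]]]
zoomed =(crop4-[128,128])*5
```

View pics/z.png

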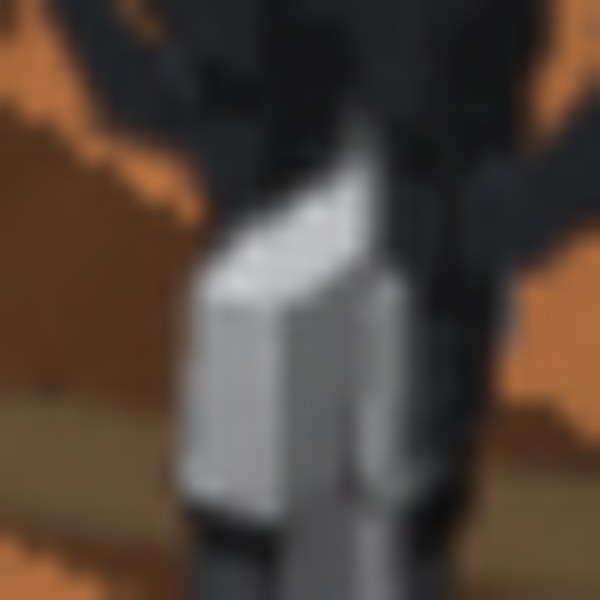

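```bash
cat > b.py <<'E'
from h import *
def W(p,l):
    c,s=np.cos(p[3]),np.sin(p[3]); l=np.array(l,float); return np.c_[l[:,0]*c-l[:,1]*s+p[0],l[:,0]*s+l[:,1]*c+p[1],l[:,2]+p[2]]
a,b,h=.035,.008,-.036
PRE=[('side',(-a,b,0),(a,b,0)),('side',(-a,-b,0),(a,-b,0)),('side',(-a,-b,h),(a,-b,h)),('side',(-a,-b,0),(-a,-b,h)),('side',(a,b,0),(a,b,h)),('top',(-a,b,0),(a,b,0)),('top',(a,b,0),(a,-b,0)),('top',(-a,-b,0),(a,-b,0)),('top',(-a,b,0),(-a,-b,0))]
POST=[('side',(-a,b,0),(-a,b,h)),('side',(-a,b,h),(-a,-b,h)),('side',(-a,b,0),(-.017,b,0)),('side',(-a,b,0),(-a,-b,0)),('side',(-a,-b,0),(-a,-b,h)),('top',(-a,b,0),(-a,-b,0)),('top',(-a,-b,0),(-.015,-b,0)),('top',(-a,b,0),(-.02,b,0))]
def run(tag,I,E,p,free,r=(4,2.5,2.5),cams=('side','top')):
    p=np.array(p,float);free=np.array(free)
    for R in r:
        D=[]
        for c,u,v in E:
            if c in cams:
                q=proj(c,W(p,[u,v])); D.append((c,u,v,edgepts(I[c],q[0],q[1],n=15,r=R,lo=.15,hi=.85)))
        D=[d for d in D if len(d[3])]
        def f(x,split=False):
            P_=p.copy();P_[free]=x;o=[]
            for c,u,v,q in D:
                k=proj(c,W(P_,[u,v]));d=(k[1]-k[0])/np.linalg.norm(k[1]-k[0]);o.append((q-k[0])@np.array([-d[1],d[0]]))
            return o if split else np.concatenate(o)
        x=least_squares(f,p[free],loss='soft_l1',f_scale=.3).x
        p[free]=x
    print(tag,p.round(4),[(c[0],round(float(np.median(e)),1),round(float(e.std()),1)) for (c,*_),e in zip(D,f(x,True))]);return p
L=lambda n:cv2.imread(f'pics/{n}.png')
if __name__=='__main__':
    I0={'side':L('side0'),'top':L('top0')};I3={'side':L('side3f'),'top':L('top3f')}
    p0=run('pre',I0,PRE,[.5755,.066,.201,.12],[0,1,2,3])
    run('pre z.201',I0,PRE,[.5755,.066,.201,.12],[0,1,3]);run('pre side',I0,PRE,p0,[0,1,2,3],cams=('side',));run('pre top xy',I0,PRE,[.5755,.066,.201,.12],[0,1,3],cams=('top',))
    for z in(.253,.259):
        q=[p0[0],p0[1],z,1.418]; run('post z',I3,POST,q,[2]);run('post xyz',I3,POST,q,[0,1,2]);run('post side z',I3,POST,q,[2],cams=('side',))
E
python3 b.py
```

```text
pre [0.5735 0.0662 0.2074 0.104 ] [('s', 0.1, 0.3), ('s', 0.4, 0.1), ('s', -0.4, 0.3), ('s', -1.2, 0.2), ('s', 0.1, 0.4), ('t', -0.2, 0.3), ('t', 0.6, 0.3), ('t', 1.0, 0.7), ('t', 0.1, 0.2)]
pre z.201 [0.5739 0.0691 0.201  0.0006] [('s', -1.0, 0.9), ('s', -0.9, 0.3), ('s', -1.5, 0.2), ('s', -0.5, 0.2), ('s', 0.6, 0.4), ('t', 0.5, 0.8), ('t', 0.3, 0.4), ('t', 0.9, 0.7), ('t', -0.1, 0.2)]
pre side [0.5487 0.1307 0.1682 0.1201] [('s', -0.0, 0.2), ('s', 0.2, 0.0), ('s', 0.0, 0.4), ('s', 0.0, 0.2), ('s', -0.0, 0.3)]
pre top xy [0.5738 0.0667 0.201  0.1376] [('t', -0.4, 0.2), ('t', 0.3, 0.3), ('t', 1.0, 0.6), ('t', -0.2, 0.2)]
post z [0.5735 0.0662 0.2631 1.418 ] [('s', -1.0, 0.3), ('s', -0.3, 0.2), ('s', 1.1, 0.3), ('s', -1.1, 0.8), ('s', -1.3, 0.1), ('t', 0.5, 0.6), ('t', -0.5, 0.9), ('t', 0.2, 0.2)]
post xyz [0.5765 0.0665 0.2629 1.418 ] [('s', 0.0, 0.3), ('s', -0.4, 0.3), ('s', 0.1, 0.2), ('s', -0.1, 0.4), ('s', -0.2, 0.2), ('t', 0.6, 0.3), ('t', 0.1, 1.4), ('t', -0.9, 0.1)]
post side z [0.5735 0.0662 0.2638 1.418 ] [('s', -1.0, 0.3), ('s', -0.2, 0.3), ('s', 1.2, 0.3), ('s', -1.0, 0.7), ('s', -1.2, 0.1)]
post z [0.5735 0.0662 0.2637 1.418 ] [('s', -1.0, 0.4), ('s', -0.4, 0.3), ('s', 1.1, 0.3), ('s', -0.9, 0.1), ('s', -1.2, 0.1), ('t', 0.5, 0.6), ('t', -0.5, 0.2), ('t', 0.2, 0.2)]
post xyz [0.5754 0.0685 0.2616 1.418 ] [('s', -0.0, 0.3), ('s', -0.5, 0.3), ('s', 0.3, 0.3), ('s', 0.1, 0.6), ('s', -0.3, 0.2), ('t', 1.4, 0.2), ('t', -0.9, 0.7), ('t', -0.4, 0.2)]
post side z [0.5735 0.0662 0.2642 1.418 ] [('s', -1.2, 0.3), ('s', -0.1, 0.3), ('s', 1.4, 0.2), ('s', -0.8, 0.1), ('s', -1.2, 0.1)]
```

The cameras confirm a relative lift of 56 mm, but at the bar they share a bias of about 6 mm. The robot gives the bar's true pose, so I'll correct the cameras with it and work out the saw height again.

```bash
cat > ba.py <<'E'
from b import *
I0={'side':L('side0'),'top':L('top0')};I3={'side':L('side3f'),'top':L('top3f')}
A,B=.13,.11
SAW=[('top',(A,B,0),(A,0,0)),('top',(A,-B,0),(-A,-B,0)),('top',(-A,-B,0),(-A,B,0)),('top',(-A,B,0),(A,B,0)),('side',(-A,B,0),(A,B,0)),('side',(-A,-B,0),(-A,B,0)),('side',(A,B,0),(A,-B,0))]
cs=['side','top']
def pj(c,X,d):
    return cv2.projectPoints(X,np.array(P[c]['rvec'],float).ravel(),np.array(P[c]['tvec'],float).ravel(),np.array(P[c]['K'],float),None)[0][:,0] if d is None else cv2.projectPoints((X-C[c])@cv2.Rodrigues(d[3:])[0]+C[c]+d[:3],np.array(P[c]['rvec'],float),np.array(P[c]['tvec'],float),np.array(P[c]['K'],float),None)[0][:,0]
C={c:-cv2.Rodrigues(np.array(P[c]['rvec'],float))[0].T@np.array(P[c]['tvec'],float).ravel() for c in cs}
def solve(st,sr,usepost=True,zs=.0008):
    # x: cams 12, saw 4, bar x,y,z0,yaw0
    x=np.r_[np.zeros(12),.6585,-.5015,.2566,.0746,.5755,.0662,.201,.12]
    for R in(6,3.5,2.5,2.5):
        D=[]
        def poses(x): return {'saw':x[12:16],'pre':x[16:20],'post':np.r_[x[16:18],x[18]+.0561,x[19]+1.3]}
        for k,E,I in(('saw',SAW,I0),('pre',PRE,I0),('post',POST,I3)):
            if k=='post' and not usepost: continue
            for c,u,v in E:
                q=pj(c,W(poses(x)[k],[u,v]),x[6*cs.index(c):][:6]); e=edgepts(I[c],q[0],q[1],n=15,r=R,lo=.1,hi=.9)
                if len(e)>4: D.append((k,c,u,v,e))
        def f(x,full=False):
            o=[];Q=poses(x)
            for k,c,u,v,e in D:
                q=pj(c,W(Q[k],[u,v]),x[6*cs.index(c):][:6]);d=(q[1]-q[0])/np.linalg.norm(q[1]-q[0]);r=(e-q[0])@np.array([-d[1],d[0]])
                o.append(r/.5/np.sqrt(len(r)/2))
            if full: return [(k,c[0],round(float(np.median(r)*.5*np.sqrt(len(r)/2)),1)) for (k,c,*_),r in zip(D,o)]
            pr=[x[i:i+3]/st for i in(0,6)]+[x[i:i+3]/sr for i in(3,9)]+[(x[16:20]-[.5755,.0662,.201,.12])/[.001,.001,zs,.02]]
            return np.concatenate(o+pr)
        s=least_squares(f,x,loss='soft_l1');x=s.x
    cov=np.linalg.inv(s.jac.T@s.jac)
    print(st,sr,'saw',x[12:16].round(4),'sd z',cov[14,14]**.5.__round__() if 0 else round(cov[14,14]**.5,4),'saw-bar',round(x[14]-x[18],4),'bar',x[16:20].round(4),'cams mm',(x[[0,1,2,6,7,8]]*1e3).round(1),(x[[3,4,5,9,10,11]]*1e3).round(1),'cost',round(s.cost,1));return f(x,True)
solve(.002,1e-6);solve(.003,1e-6);solve(.002,.001);print(solve(.002,.002)); solve(.002,.001,False)
E
python3 ba.py
```

```text
0.002 1e-06 saw [ 0.6598 -0.5026  0.2531  0.0695] sd z 0.0013 saw-bar 0.0517 bar [0.5751 0.0665 0.2014 0.1388] cams mm [-0.1  2.7  4.3 -1.6 -0.6  0.7] [-0. -0.  0.  0. -0. -0.] cost 27.0
0.003 1e-06 saw [ 0.6598 -0.5026  0.2525  0.0685] sd z 0.0014 saw-bar 0.0513 bar [0.5753 0.0663 0.2013 0.1428] cams mm [-0.3  2.6  4.6 -1.8 -0.7  1.4] [-0. -0.  0.  0. -0. -0.] cost 26.3
0.002 0.001 saw [ 0.6596 -0.5026  0.2535  0.0691] sd z 0.0014 saw-bar 0.052 bar [0.5752 0.0664 0.2014 0.1418] cams mm [ 0.   1.6  3.  -1.3 -0.3  0.8] [-1.1 -0.4  0.1  0.3 -0.2  0. ] cost 23.0
0.002 0.002 saw [ 0.6596 -0.5024  0.2537  0.07  ] sd z 0.0014 saw-bar 0.0524 bar [0.5753 0.0664 0.2013 0.1412] cams mm [ 0.   0.9  0.9 -0.8 -0.   0.8] [-2.7 -1.   0.2  0.6 -0.7 -0.1] cost 21.1
[('saw', 't', 0.0), ('saw', 't', -0.4), ('saw', 't', -0.0), ('saw', 't', -0.5), ('saw', 's', 0.1), ('saw', 's', 0.0), ('saw', 's', 0.0), ('pre', 's', 0.3), ('pre', 's', -0.2), ('pre', 's', -0.3), ('pre', 's', 1.0), ('pre', 't', -0.8), ('pre', 't', 0.0), ('pre', 't', 0.6), ('pre', 't', -0.0), ('post', 's', -0.1), ('post', 's', -0.2), ('post', 's', 0.2), ('post', 's', -0.2), ('post', 's', -0.1), ('post', 't', -0.0), ('post', 't', 0.0)]
0.002 0.001 saw [ 0.6597 -0.5025  0.2537  0.0708] sd z 0.0015 saw-bar 0.0522 bar [0.5752 0.0665 0.2014 0.125 ] cams mm [-0.3  1.7  2.4 -1.2 -0.2  1. ] [-1.2 -0.3 -0.3  0.2 -0.2  0.3] cost 15.7
```

With the cameras corrected, the saw table is at z ≈ 0.2535, which makes the lift about 52.5 mm. I'll lower the bar 3.6 mm and then turn it back.

```bash
python3 -m creep '[[0,0,0.03,0,0],[0,0,0.06,0,0],[0,0,0.06,0,0]]'; python3 g.py
```

```text
clock: 8.6
position: [0.5754, 0.065, 0.2251]
tool_rot: [3.141, 0.0, 1.419]
force: [5.7, -3.7, -1.3]
grip_width: 0.0151
finger_force: 78.4
t 8.6 [0.5754 0.065  0.2251] [3.141 0.    1.419] q [-0.44  0.48  0.31  1.75 -0.18  0.93 -0.21] w 0.0151 F [ 5.7 -3.7 -1.3] M [-0.91 -1.35  0.04] ff 78.42282056808472
```

```bash
python3 -m creep '[[0,0,-0.015,0,0],[0,0,-0.015,0.7,0],[0,0,-0.015,1.4,0],[0,0,-0.015,2.1,0],[0,0,-0.015,2.8,0]]'; python3 g.py; python3 -m creep '[[0,0,0,0.7,0],[0,0,0,1.4,0],[0,0,0,2.1,0],[0,0,0,2.8,0],[0,0,0,3.5,0]]'; python3 g.py "[.5755,.065,.226,.12]"
```

```text
clock: 9.22
position: [0.5751, 0.0651, 0.2261]
tool_rot: [-3.142, 0.0, 1.025]
force: [2.0, -3.3, 1.6]
grip_width: 0.0153
finger_force: 78.8
t 9.225 [0.5751 0.0651 0.2261] [-3.142  0.     1.025] q [-0.51  0.49  0.41  1.76 -0.24  0.94 -0.54] w 0.0153 F [ 2.  -3.3  1.6] M [-0.79 -0.59  0.  ] ff 78.84985327720642
clock: 9.85
position: [0.5748, 0.0655, 0.226]
tool_rot: [-3.141, 0.001, 0.536]
force: [0.7, -0.5, 2.2]
grip_width: 0.0151
finger_force: 79.4
t 9.85 [0.5748 0.0655 0.226 ] [-3.141e+00  1.000e-03  5.360e-01] q [-0.59  0.52  0.54  1.76 -0.32  0.95 -0.96] w 0.0151 F [ 0.7 -0.5  2.2] M [-0.21 -0.11  0.28] ff 79.44341897964478
units [0.005 0.013 0.001] turn 2.98
```

```bash
python3 -m creep '[[0,0,0,0.7,0],[0,0,0,1.4,0],[0,0,0,2.1,0],[0,0,0,2.8,0],[0,0,0,3.05,0]]'; python3 g.py;  python3 -m creep '[[0,0,0,0,0],[0,0,0,0,0]]'; python3 g.py "[.5755,.065,.226,.12]"
```

```text
clock: 10.48
position: [0.5748, 0.0658, 0.226]
tool_rot: [-3.141, 0.001, 0.113]
force: [-0.9, 0.7, 2.2]
grip_width: 0.015
finger_force: 80.4
t 10.475 [0.5748 0.0658 0.226 ] [-3.141e+00  1.000e-03  1.130e-01] q [-0.66  0.55  0.65  1.76 -0.39  0.97 -1.31] w 0.015 F [-0.9  0.7  2.2] M [0.15 0.16 0.57] ff 80.36495447158813
clock: 10.72
position: [0.5748, 0.0657, 0.226]
tool_rot: [-3.141, 0.001, 0.115]
force: [-1.9, 3.1, -3.7]
grip_width: 0.0153
finger_force: 79.1
t 10.725 [0.5748 0.0657 0.226 ] [-3.141e+00  1.000e-03  1.150e-01] q [-0.66  0.55  0.65  1.76 -0.39  0.97 -1.31] w 0.0153 F [-1.9  3.1 -3.7] M [0.62 0.27 0.37] ff 79.1388925909996
units [0.01  0.013 0.   ] turn -0.03
```

```bash
python3 -m creep '[[0,0,0,0,0.6],[0,0,0,0,0.6],[0,0,0,0,1],[0,0,0,0,1],[0,0,0,0,1]]'; python3 -m creep '[[0,0,-0.4,0,1],[0,0,-1.0,0,1],[0,0,-1.8,0,1],[0,0,-2.6,0,1],[0,0,-2.6,0,1]]';python3 -m creep '[[-0.8,0,0,0,1],[-1.6,0,0,0,1],[-2.2,0,0,0,1],[-2.2,0,0,0,1]]'; python3 g.py
python3 - <<'E'
from workcell import *
import cv2,numpy as np
a=grab_frame('side');b=grab_frame('top');cv2.imwrite('pics/side4f.png',a);cv2.imwrite('pics/top4f.png',b)
a=cv2.resize(a[120:250,270:370],(400,520),interpolation=cv2.INTER_CUBIC);b=cv2.resize(b[165:245,180:240],(390,520),interpolation=cv2.INTER_CUBIC)
cv2.imwrite('pics/c4.png',np.hstack([a,b]))
from b import *
I0={'side':L('side0'),'top':L('top0')};I4={'side':L('side4f'),'top':L('top4f')}
E2=[e for e in PRE if e[0]=='side']
for t,I,z in(('pre',I0,.206),('post',I4,.258)): run(t,I,PRE,[.5745,.066,z,.12],[2,3]); run(t+' side',I,PRE,[.5745,.066,z,.12],[2],cams=('side',))
E
```

```text
clock: 11.35
position: [0.5752, 0.0652, 0.2264]
tool_rot: [3.142, -0.0, 0.114]
force: [-0.4, 0.5, 0.6]
grip_width: 0.0852
finger_force: 0.0
clock: 11.98
position: [0.5762, 0.065, 0.3856]
tool_rot: [-3.141, -0.005, 0.114]
force: [-0.8, 0.1, -1.0]
grip_width: 0.0854
finger_force: 0.0
clock: 12.48
position: [0.4423, 0.0502, 0.3824]
tool_rot: [-3.139, 0.0, 0.115]
force: [1.2, 0.6, -0.1]
grip_width: 0.085
finger_force: 0.0
t 12.475 [0.4423 0.0502 0.3824] [-3.139  0.     0.115] q [-0.96  0.09  0.78  1.86 -0.07  1.21 -1.6 ] w 0.085 F [ 1.2  0.6 -0.1] M [-0.    0.    0.02] ff 0.0
pre [0.5745 0.066  0.207  0.1143] [('s', 0.2, 0.3), ('s', 0.2, 0.0), ('s', -0.3, 0.3), ('s', -0.8, 0.2), ('s', 0.5, 0.3), ('t', -0.3, 0.3), ('t', 0.7, 0.3), ('t', 0.6, 0.8), ('t', 0.5, 0.1)]
pre side [0.5745 0.066  0.2077 0.12  ] [('s', 0.3, 0.3), ('s', 0.3, 1.0), ('s', -0.2, 0.2), ('s', -0.8, 0.2), ('s', 0.5, 0.3)]
post [0.5745 0.066  0.2587 0.1414] [('s', 0.0, 0.3), ('s', 0.2, 0.0), ('s', -0.6, 0.5), ('s', -1.2, 0.2), ('s', 0.5, 0.2), ('t', -0.3, 0.3), ('t', 0.5, 0.2), ('t', 0.2, 0.4), ('t', 0.3, 0.3)]
post side [0.5745 0.066  0.259  0.12  ] [('s', 0.4, 0.2), ('s', 0.1, 1.0), ('s', -0.6, 0.5), ('s', -1.0, 0.1), ('s', 0.5, 0.2)]
```

View pics/c4.png

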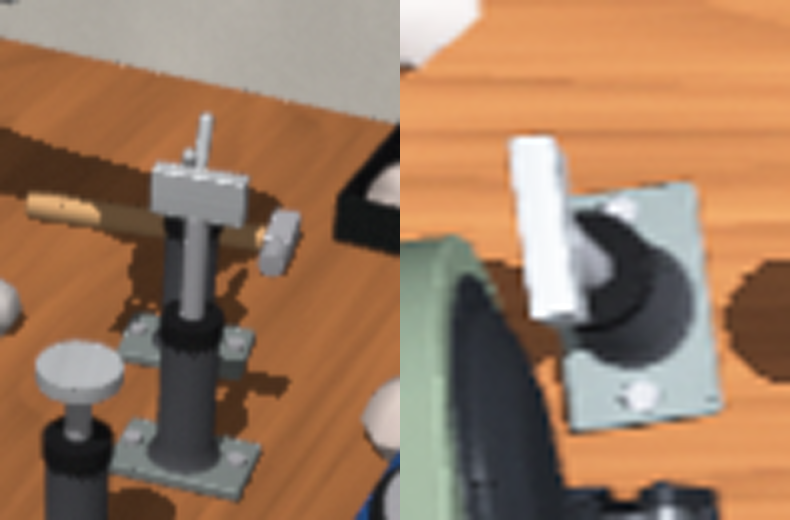

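The bar lies along its plate, raised and released. The lift is about 52 mm by both the arm and the cameras, so I'm handing in.

```bash
python3 -c "from workcell import bot; print(bot.job_done())"
```

```text
the job is handed in; nothing more can be done
None
```

The flat-bar rest is raised about 52 mm, so its bar top is at z ≈ 0.253 m against an estimated 0.2535 m (about ±2 mm) for the saw table; it is turned back along its base plate to lock (the lock itself was not tested), released, and handed in at about 12.6 s.

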